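# Unload the board test fixture

### The job

The board in the test fixture has passed: draw the fixture's lock bolt fully back, then swing the gate right up until it stays open against its stop. Lift the board out and set it down gently (no dropping), flat in the empty board tray; leave the gate open and the bolt drawn for the next board, and do not disturb the finished board in the other tray or anything else on the bench.

Things in the scene. Friction and masses are not known exactly. Their poses are not given: they have to be found in the camera images.
- fixture: Board test fixture, fixed: grey console, deck 75 mm above the bench, reaching x -58 (front) to +152 mm, y -145 to +145 mm from its origin on the bench; yaw within 9 degrees, left or right of the robot. A hinged aluminium gate with a clear window covers a pocket in the deck; closed it spans x -53 to +112, y -125 to +55 mm, top at z 100 mm. The lock bolt sits on the deck at the gate's +y side.
- bolt (a joint): Lock bolt (m): steel rod along the fixture's y, in two guide blocks (tops at z 103 mm), entering an eye on the gate's +y side. 0 to 0.004: shot, the gate is locked. It slides in the fixture's +y direction, away from the gate, to its stop at 0.028 (fully back); the rod leaves the eye at 0.012. About 2 N of friction; it stays where it is left.
- bolt_knob (a point): Middle of the bolt's upright black knob, moving with the bolt: z 124 mm, at x -30, y +96 mm of the fixture when shot. Knob 18 mm across, from z 110 to 136 mm, on a 10 mm stem. It stands above all beside it (gate 100 mm, guides 103 mm), so fingertips at z 110 to 120 mm can push it from its gate side.
- gate (a joint): Gate angle (rad): 0 closed and level, grows as the front edge rises, stop at 1.75 (leaning back a little past upright; it stays there by its own weight and hinge friction). Let go below about 1.3 it falls shut. With the bolt shot it lifts only about 0.01 rad. Gate 0.5 kg; about 3 N at the bar lifts it.
- gate_bar (a point): Middle of the gate's handle bar, moving with the gate: round steel bar 12 mm thick, 110 mm long along the fixture's y, held at its ends by two arms. Closed, it is 92 mm above the bench, 42 mm in front (-x) of the gate's front face and 37 mm in front of the console, free above and below. 207 mm from the hinge axis.
- gate_hinge (a point): Hinge axis of the gate, fixed at x +112, y -35, z 92 mm of the fixture; axes as the fixture's, the hinge runs along y. The bar is at hinge + 207 mm * (-cos angle, 0, sin angle). Four black hold-down rods stand 46 mm out of the gate's underside; on the open gate they point to the robot, the lower pair at z 155 mm ending 60 mm beyond the nest's middle.
- nest (a point): Middle of the pocket, 40 mm above the bench, where the board's underside rests; axes as the fixture's. The pocket is 90 mm (x) by 145 mm (y), open above once the gate is up, walls up to z 75 mm. White edge guides, tops at z 48 mm, leave the board about 3 mm of play: lift it straight up 30 mm or more, then draw it up and back towards the robot, clear of the open gate's rods and the bolt's knob.
- board: Tested board, about 0.16 kg: green circuit board 70 (x) by 120 (y) by 3 mm, origin at the middle of its underside. In its middle a finned aluminium heat sink 50 (x) by 28 mm (y), top 33 mm above the underside: hold it there, fingers on its +-y sides. Next to it the board is flat (2 mm chips); only beyond 42 mm along y stand parts up to 17 mm high. Starts in the nest.
- tray_empty: The empty board tray, fixed: black open box, outside 92 (x) by 142 (y) by 26 mm high, walls and floor 4 mm, inside 84 by 134 mm. Origin at the centre of its underside, 3 mm above the bench. The board lies flat in it with its long side along the tray's y, either way round.
- tray_used: The other tray, alike, that already holds a finished board. The two stand one behind the other on the mat; either may be the nearer.
- mat: Grey-green rubber bench mat 280 (x) by 225 mm (y), 3 mm thick, under the trays; origin at the centre of its underside.
- done_board: The finished board in the other tray, alike to the board under test; leave alone.
- screwdriver: Yellow screwdriver 170 mm long on the mat beside the trays; bystander, at most 35 mm high.
- flux_brush: Thin metal flux brush 150 mm long on the mat on the trays' other side; bystander, 7 mm high.
- flux_bottle: Small clear bottle, 30 mm across, 85 mm high, standing at the fixture's -y side; bystander.
- solder_spool: Spool of solder wire, 60 mm across, 50 mm high, beyond the work area; bystander.
- multimeter: Yellow multimeter 170 x 85 x 40 mm lying at the far left; bystander.
- tape_roll: Orange roll of tape lying flat, 84 mm across, 19 mm high, far right; bystander.
- screw_cup: Small steel cup 64 mm across, 45 mm high, far right; bystander.
- cleaner_can: Spray can 56 mm across, 130 mm high, far left; bystander.

How it is judged (in metres and radians):
On the way, in this order (a step that is already met when the one before it is completed fails the run):
1. the lock bolt is drawn back out of the gate's eye while the gate is still down (value of joint bolt above 0.02 m and value of joint gate below 0.1 rad), for 0.1 s.
2. the gate is swung right up and stays open (value of joint gate above 1.6 rad), for 0.2 s.
3. the board is lifted up out of the fixture (z of board in the frame of fixture above 0.1 m), for 0.1 s.
At the end, for the whole second after the job is handed in: The board lies flat (within 0.08 rad, right way up) on the floor of the empty tray, within 12 mm of its middle, at rest and released; the gate stands open beyond 1.6 rad and the lock bolt is drawn back by more than 20 mm (x of board in the frame of tray_empty between -0.012 and 0.012 m and y of board in the frame of tray_empty between -0.012 and 0.012 m and z of board in the frame of tray_empty below 0.008 m and angle between board's own z axis and vertical below 0.08 rad and linear speed of board below 0.02 m/s and value of joint gate above 1.6 rad and value of joint bolt above 0.02 m); the robot touches nothing.
It fails at once if the board is dropped or flung (moving faster than 0.6 m/s with no finger on it: a fall of about 20 mm) (contact force between the fingers and board below 0.05 N and linear speed of board above 0.6 m/s).
It fails at once if the finished board in the other tray is shifted by more than 8 mm or tilted by more than 0.15 rad (distance of done_board from where it was at the start of the episode above 0.008 m or angle between done_board's own z axis and vertical above 0.15 rad).
It fails at once if another thing on the bench is shifted by more than 25 mm (distance of any of screwdriver, flux_brush, flux_bottle, solder_spool, multimeter, tape_roll, screw_cup, cleaner_can from where it was at the start of the episode above 0.025 m).
It also fails if it takes over 67 s, if anything falls off the work surface, if the arm or the gripper's body presses on something with over 40 N, if the wrist force passes 120 N, or if a joint passes its speed limit or range.

### The arm

A 6-joint arm with a two-finger parallel gripper is mounted at the origin on the work surface. World frame = base frame: x ahead of the robot, y to its left, z up, the work surface at z = 0. Lengths are in m, angles in degrees, forces in N, time in s.
With the tool pointing down it reaches from about 0.4 to 0.825 m from the base axis. Payload 7 kg.
Tool frame: the origin (TCP) lies midway between the tips of the shut fingers; the grasp point (between the pads) lies 19 mm behind it; z points along the fingers, y is the line along which they close (so a half turn about z gives the same grasp; the last joint's range is limited). The gripper opens to 88 mm and grips with 3 to 60 N. Pads are 19 mm wide; open, the fingers measure 130 mm over their backs; the gripper's body (78 mm by 193 mm) begins 47 mm behind the grasp point.
Start: joints at [-48.123, 20.546, 0.682, 0, -70.136, -16.507], TCP at [0.289, -0.61, 0.227] pointing down, gripper open.
Joint ranges: [-176.03, 176.03], [-82.01, 121.73], [-58.28, 71.71], [-173.87, 95.51], [-174.79, -0.11], [-173.66, 173.66]. Speed limits (degrees/s): [136.94, 136.94, 172.46, 180, 180, 180].

### API

Orientations are given as a 3x3 rotation matrix whose columns are the frame's x, y, z axes.
In Python, from rig import robot gives the robot as it stands. Calls block until the motion is done:
- robot.goto(position, orientation): joint-space move of the TCP to a pose.
- robot.servo_line(position, ori=None, speed=0.15): straight line of the TCP; ori=None keeps the orientation; speed is the mean speed in m/s.
- robot.movej(angles): joint-space move.
- robot.move_gripper(opening): opening from 0.0 (shut) to 1.0 (fully open); the grip force is fixed at half the most; returns when the fingers have stopped.
- robot.dwell(seconds).
- robot.ik(position, orientation): joint angles nearest the present ones, or None.
- robot.grab_frame(name): name is "scene" or "top" or "wrist"; returns (picture, depth): 420x560x3 uint8, red, green, blue; 420x560 float32, m along the optical axis (not along the pixel's ray), 0 where there is no reading.
- robot.camera_info(name): a dict with "vfov" (degrees; the focal length in pixels is half the picture's height over the tangent of half this angle, whatever the lens; pixels are square), "cx", "cy" (the principal point, pixels), "view" (4x4, takes a point from world to camera coordinates); the wrist camera has in their place "T_tool_cam" (4x4, takes a point from camera to tool coordinates, whose origin is the TCP and whose axes are the flange's). Camera axes: x right, y down, z forward; pixel columns grow to the right and rows downward; lengths in m; the calibration is good to about 2 mm. A picture is of the moment at which its call begins: read the wrist's pose just before it. camera_info takes no time and is no camera call.
A pose or a line that the arm cannot do raises robot.Unreachable and nothing moves.
- robot.job_done(): hands the job in; it is judged then, once.
Readings, each from a call of its own:
- robot.read_t(): time.
- robot.read_qpos(): joint angles.
- robot.read_qvel(): joint speeds.
- robot.read_effort(): joint torques, N m.
- robot.read_position(): TCP position.
- robot.read_tcp_rot(): TCP orientation.
- robot.read_force(): force on the tool from outside, world axes, zero at the start.
- robot.read_ft_torque(): the same for the moment, N m.
- robot.read_grip_width(): opening from 0.0 (shut) to 1.0 (fully open).
- robot.read_finger_force(): force on a finger pad.
Only numpy, scipy, OpenCV 4.12 (cv2) and the standard library are available. Lean on these libraries where they do the work, as an engineer would, in place of code of your own. Each camera call takes 0.05 s, during which the arm holds its last target. There are 200 camera calls.

## Working session

There is one attempt and no reset: what is moved stays moved. The work goes in short steps, each a Python script; the robot and the scene stay as the last script left them, time stands still between calls to the robot, and variables do not carry over. Pictures are saved under pics/ and viewed, at most 10 in all, crops included, and the job is handed in when it is done.

```bash
mkdir -p pics; ls
cat > h.py <<'E'
import numpy as np, cv2
from rig import robot
def cam(n):
    i=robot.camera_info(n); f=210/np.tan(np.radians(i["vfov"])/2)
    if n=="wrist":
        T=np.eye(4);T[:3,:3]=np.array(robot.read_tcp_rot());T[:3,3]=robot.read_position()
        M=T@np.array(i["T_tool_cam"])
    else: M=np.linalg.inv(np.array(i["view"]))
    return f,i["cx"],i["cy"],M
def grab(n):
    c=cam(n); p,d=robot.grab_frame(n); return p,d,c
def cloud(d,c):
    f,cx,cy,M=c; v,u=np.mgrid[:420,:560]
    P=np.stack([(u-cx)/f*d,(v-cy)/f*d,d],-1)
    return P@M[:3,:3].T+M[:3,3]
def ray(uv,z,c):
    f,cx,cy,M=c; r=M[:3,:3]@np.array([(uv[0]-cx)/f,(uv[1]-cy)/f,1]); o=M[:3,3]
    return o+r*(z-o[2])/r[2]
def save(p,name): cv2.imwrite("pics/"+name,cv2.cvtColor(p,cv2.COLOR_RGB2BGR))
E
python3 - <<'E'
from h import *
for n in("top","scene"):
    p,d,c=grab(n); save(p,n+".png"); np.savez(n,p=p,d=d); print(n,c[0],c[1],c[2],c[3].round(3).tolist(),(d>0).mean())
i=robot.camera_info("wrist");print(i, robot.read_tcp_rot(),robot.read_t())
E
```

```text
pics
top 432.40398271022815 285.9654758815058 212.71473314346875 [[0.022, -0.998, 0.066, 0.496], [-1.0, -0.023, -0.003, -0.003], [0.004, -0.066, -0.998, 1.572], [0.0, 0.0, 0.0, 1.0]] 0.9958715986394557
scene 464.83398989090387 280.1478324788574 211.73920441883232 [[0.721, 0.433, -0.541, 1.229], [0.693, -0.453, 0.561, -0.68], [-0.002, -0.779, -0.627, 0.878], [0.0, 0.0, 0.0, 1.0]] 0.993312074829932
{'vfov': 70.48291987737338, 'cx': 284.8695303684851, 'cy': 204.38300342556246, 'T_tool_cam': array([[-6.69907827e-04, -9.57080461e-01, -2.89821570e-01,
         7.83939757e-02],
       [ 9.99999573e-01, -8.25509504e-04,  4.14639518e-04,
         3.54971953e-04],
       [-6.36093841e-04, -2.89821168e-01,  9.57080606e-01,
        -1.58030923e-01],
       [ 0.00000000e+00,  0.00000000e+00,  0.00000000e+00,
         1.00000000e+00]])} [[-9.03601415e-01 -4.28373571e-01 -7.52722788e-04]
 [-4.28374214e-01  9.03600491e-01  1.29798863e-03]
 [ 1.24136657e-04  1.49531140e-03 -9.99998874e-01]] 0.1
```

View pics/top.png

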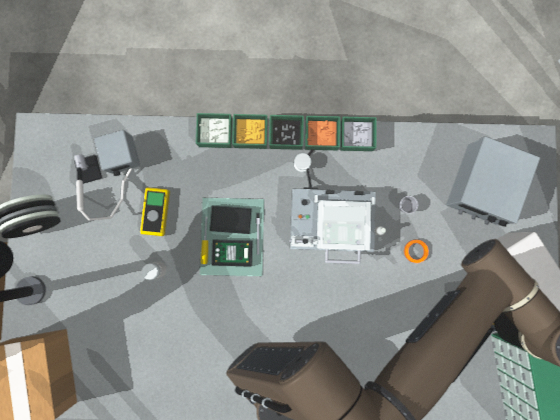

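View pics/scene.png

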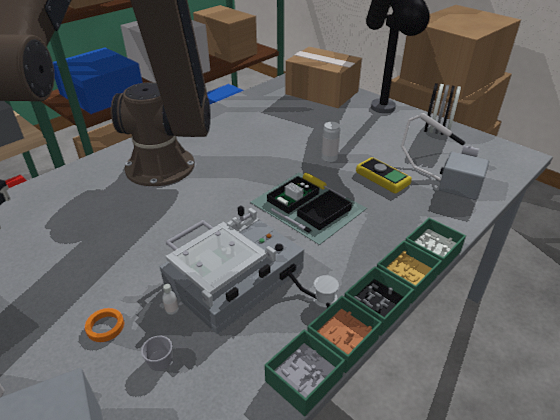

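The top view shows the fixture (px 291–375, 188–262) on the right and the mat with trays at the left. The empty tray is the farther one (235,220), and the used one is nearer (232,252). I'll do a rough fit from the depth, then look from near with the wrist camera.

Run:
```python
from h import *
z=np.load("top.npz");c=cam("top");P=cloud(z["d"],c)
def rect(m):
    q=P[m][:,:2]; r=cv2.minAreaRect((q*1000).astype(np.float32)); return r,len(q)
v,u=np.mgrid[:420,:560]
box=(u>285)&(u<385)&(v>183)&(v<255)
print("deck",rect(box&(abs(P[...,2]-.075)<.006)), "all>60",rect(box&(P[...,2]>.06)&(u<375)&(v<249)))
print("tray",[P[vv,uu].round(3) for uu,vv in((235,220),(232,252),(302,161),(344,225),(296,246),(345,262))])
R=np.array([[-1,0,0],[0,1,0],[0,0,-1.]]).T
for k,(x,y) in enumerate(((.40,-.13),(.40,.14))):
    q=robot.ik([x,y,.36],R); print(q)
    robot.goto([x,y,.36],R); robot.dwell(.3)
    p,d,cc=grab("wrist"); save(p,f"w{k}.png"); np.savez(f"w{k}",p=p,d=d,f=cc[0],cx=cc[1],cy=cc[2],M=cc[3])
print(robot.read_t(),robot.read_position())
```

```text
deck (((575.1043701171875, -185.49429321289062), (324.79931640625, 209.99288940429688), 89.27214050292969), 2017) all>60 (((577.5181274414062, -158.81112670898438), (309.1909484863281, 213.48748779296875), 88.88214874267578), 4937)
tray [array([0.569, 0.177, 0.009]), array([0.454, 0.18 , 0.042]), array([ 0.783, -0.06 ,  0.049]), array([ 0.556, -0.206,  0.095]), array([ 0.481, -0.044,  0.074]), array([ 0.431, -0.211,  0.101])]
[  9.12647426  -8.20567942 -15.16848078   0.         -83.03719864
 -99.12647426]
[  46.19938643   -7.85436542  -14.88132838    0.          -82.97303704
 -136.19938643]
3.7 [0.40019256 0.13937034 0.36005067]
```

View pics/w0.png

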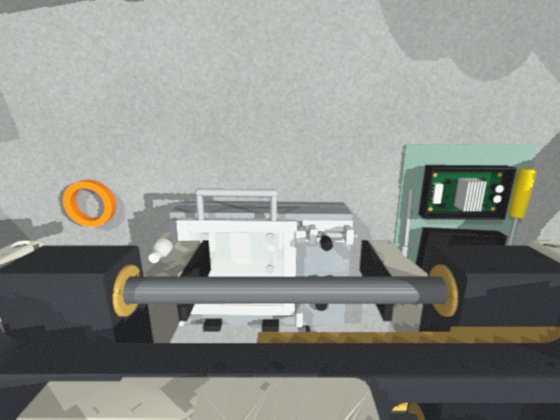

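View pics/w1.png

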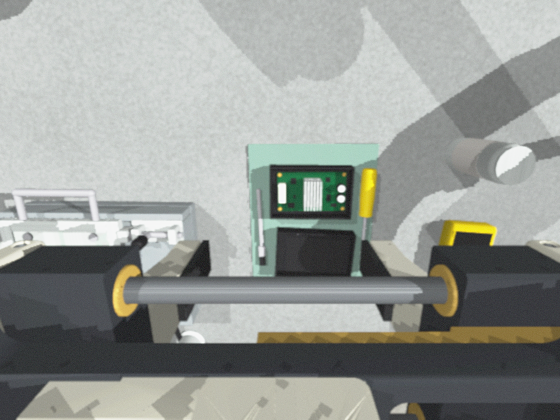

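w0 shows the fixture nearly square to the robot, with the bar at row 191 (cols 197–277) and the knob at about (327,242). w1 shows the finished board in the near tray, with the empty tray partly hidden behind the fingers. I'll take one more view from farther out that covers both, and fit everything from it.

Run:
```python
from h import *
R=np.diag([-1,1,-1.])
robot.goto([.62,.0,.38],R); robot.dwell(.3)
p,d,cc=grab("wrist"); save(p,"w2.png"); np.savez("w2",p=p,d=d,f=cc[0],cx=cc[1],cy=cc[2],M=cc[3])
print(robot.read_t())
P=cloud(d,cc); v,u=np.mgrid[:420,:560]; Z=P[...,2]
def mar(m):
    m=cv2.morphologyEx(m.astype(np.uint8),cv2.MORPH_OPEN,np.ones((3,3)))
    n,l,s,_=cv2.connectedComponentsWithStats(m)
    out=[]
    for k in range(1,n):
        if s[k,4]>60:
            q=(P[l==k][:,:2]*1000).astype(np.float32); (a,b,ang)=cv2.minAreaRect(q)
            out.append((s[k].tolist(),np.round(a,1).tolist(),np.round(b,1).tolist(),round(ang,2),P[l==k].mean(0).round(4)))
    return out
W=(v<300)&(d>0)
hsv=cv2.cvtColor(p,cv2.COLOR_RGB2HSV)
for nm,m in (("z75",W&(abs(Z-.075)<.005)),("z>110",W&(Z>.108)&(Z<.15)),("z95-108",W&(Z>.09)&(Z<.107)),("trayrim z29",W&(abs(Z-.029)<.004)&(P[...,1]>0)),("green mat",W&(hsv[...,0]>60)&(hsv[...,0]<95)&(hsv[...,1]>40)&(Z<.008))):
    print(nm); [print("  ",o) for o in mar(m)]
```

```text
5.075
z75
   ([203, 63, 65, 17, 806], [480.7, -70.1], [92.1, 21.2], 88.25, array([ 0.4795, -0.0682,  0.076 ]))
   ([69, 87, 7, 26, 78], [520.7, -311.9], [34.8, 7.1], 1.31, array([ 0.5205, -0.312 ,  0.0748]))
   ([89, 87, 179, 117, 8475], [590.9, -170.3], [290.0, 177.4], 89.5, array([ 0.6035, -0.1058,  0.075 ]))
z>110
   ([221, 72, 16, 16, 193], [498.8, -71.0], [17.0, 17.1], 47.07, array([ 0.4994, -0.0698,  0.1331]))
z95-108
   ([68, 23, 158, 170, 17009], [543.2, -191.9], [212.4, 239.2], 85.13, array([ 0.5422, -0.2026,  0.0973]))
   ([236, 73, 34, 20, 358], [498.8, -43.5], [46.1, 23.7], 87.69, array([ 0.4993, -0.0404,  0.0986]))
   ([211, 176, 8, 18, 69], [642.7, -103.8], [26.0, 8.3], 16.01, array([ 0.6415, -0.1036,  0.0995]))
   ([110, 196, 21, 9, 162], [668.3, -255.2], [29.2, 12.2], 85.66, array([ 0.6679, -0.2543,  0.0959]))
   ([174, 197, 20, 8, 156], [669.5, -155.6], [29.3, 10.7], 89.71, array([ 0.6691, -0.1554,  0.0961]))
trayrim z29
   ([363, 20, 90, 14, 333], [413.4, 187.1], [136.6, 16.9], 89.45, array([0.4082, 0.1917, 0.0286]))
   ([456, 25, 19, 59, 591], [451.9, 282.3], [18.5, 82.4], 89.0, array([0.4501, 0.2817, 0.0276]))
   ([442, 35, 9, 39, 128], [451.7, 252.4], [5.2, 53.7], 89.6, array([0.4509, 0.2518, 0.0286]))
   ([360, 83, 53, 3, 159], [494.7, 163.3], [83.9, 3.3], 89.97, array([0.4947, 0.163 , 0.0287]))
   ([520, 92, 40, 101, 871], [589.6, 430.8], [20.0, 167.4], 87.2, array([0.5874, 0.4282, 0.0298]))
   ([435, 106, 12, 48, 175], [565.8, 261.1], [76.6, 12.8], 4.21, array([0.5632, 0.2604, 0.0282]))
   ([533, 188, 18, 7, 90], [670.2, 455.7], [37.4, 11.9], 82.64, array([0.6703, 0.4532, 0.0307]))
green mat
   ([327, 0, 149, 176, 7793], [508.7, 188.0], [222.5, 278.1], 89.95, array([0.4902, 0.1627, 0.003 ]))
   ([426, 79, 27, 27, 386], [504.9, 263.6], [44.0, 41.5], 85.59, array([0.5107, 0.2662, 0.0031]))
```

View pics/w2.png

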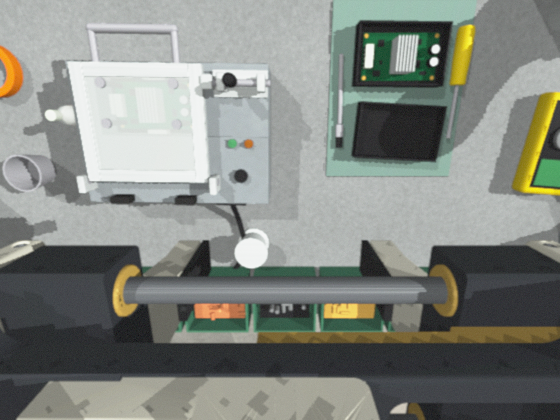

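The w2 view shows both clearly. The empty tray is at px (400,132), the used tray at (404,52), the knob at (229,80) and the bar spans (90–177, 30). I'll refine yaw from the bar and deck edges, and the tray from its dark outline.

Run:
```python
from h import *
s=np.load("w2.npz"); p,d=s["p"],s["d"]; cc=(s["f"],s["cx"],s["cy"],s["M"]); P=cloud(d,cc); Z=P[...,2]; v,u=np.mgrid[:420,:560]
b=(Z>.08)&(P[...,0]<.445)&(u<190)&(u>80)&(v<36)
q=P[b]; print("bar",q.mean(0).round(4),"y",q[:,1].min(),q[:,1].max(),len(q),"zmax",np.percentile(q[:,2],95))
mid=q[(abs(q[:,1]-q[:,1].mean())<.04)]; print("slope x/y",np.polyfit(mid[:,1],mid[:,0],1), "zmed",np.median(mid[:,2]))
# right deck edge
D=abs(Z-.075)<.004
e=[]
for r in range(100,195):
    c=np.where(D[r]&(u[r]<285)&(u[r]>230))[0]
    if len(c): e.append(P[r,c.max()])
e=np.array(e); print("right edge y(x)",np.polyfit(e[:,0],e[:,1],1),e[:,0].min(),e[:,0].max())
e=[]
for c in range(212,265):
    r=np.where(D[:,c]&(v[:,c]<90))[0]
    if len(r): e.append(P[r.min(),c])
e=np.array(e); print("front edge x(y)",np.polyfit(e[:,1],e[:,0],1))
hsv=cv2.cvtColor(p,cv2.COLOR_RGB2HSV)
m=((p.max(-1)<70)&(u>345)&(u<450)&(v>92)&(v<170)).astype(np.uint8)
n,l,st,_=cv2.connectedComponentsWithStats(m); k=1+np.argmax(st[1:,4]); ct=np.argwhere(l==k)[:,::-1]
W=np.array([ray(x,.029,cc)[:2] for x in ct])*1000; print("tray empty",cv2.minAreaRect(W.astype(np.float32)))
bx=cv2.boxPoints(cv2.minAreaRect(ct.astype(np.float32)));print(bx.round(1).tolist())
k2=abs(Z-.029)<.003
q=P[k2&(u>345)&(u<450)&(v>95)&(v<170)]; print("rim pts",cv2.minAreaRect((q[:,:2]*1000).astype(np.float32)),len(q))
q=P[(abs(Z-.007)<.002)&(u>345)&(u<450)&(v>95)&(v<170)]; print("floor pts",cv2.minAreaRect((q[:,:2]*1000).astype(np.float32)),len(q))
```

```text
bar [ 0.4331 -0.2022  0.0965] y -0.2627730147004084 -0.14176769684989107 987 zmax 0.09892903100872207
slope x/y [0.01226215 0.4352795 ] zmed 0.09683527073891796
right edge y(x) [-0.01688355 -0.01610731] 0.5209672619785057 0.6642782058498673
front edge x(y) [0.01115138 0.47202093]
tray empty ((569.5819091796875, 189.82440185546875), (145.75051879882812, 90.51179504394531), 87.0381088256836)
[[351.6000061035156, 156.8000030517578], [354.79998779296875, 100.9000015258789], [446.1000061035156, 106.0999984741211], [442.8999938964844, 162.0]]
rim pts ((569.7658081054688, 192.3831787109375), (142.5108642578125, 92.1229019165039), 86.83747863769531) 705
floor pts ((574.419677734375, 198.00283813476562), (122.81639862060547, 180.1905059814453), 0.04402920603752136) 3645
```

```bash
cat >> h.py <<'E'
A=-.013; O=np.array([.528,-.1685,0])
def rz(a): c,s=np.cos(a),np.sin(a); return np.array([[c,-s,0],[s,c,0],[0,0,1]])
RF=rz(A)
def F(x,y,z): return O+RF@np.array([x,y,z])
DN=np.diag([-1,1,-1.])       # tool y along frame y
RY=RF@DN
E
python3 - <<'E'
from h import *
robot.move_gripper(0)
robot.goto(F(-.030,.052,.20),RY); 
robot.servo_line(F(-.030,.052,.115),speed=.1)
robot.dwell(.2); f0=np.array(robot.read_force()); print("f0",f0.round(2),robot.read_position())
y=.052; hit=None
while y<.103:
    y+=.003; robot.servo_line(F(-.030,y,.115),speed=.04)
    f=RF.T@(np.array(robot.read_force())-f0); print(round(y,3),f.round(1))
    if hit is None and abs(f[1])>1: hit=y
    if hit and abs(f[1])>12: break
print(hit)
robot.servo_line(F(-.030,y-.012,.115)); robot.servo_line(F(-.030,y-.012,.20))
robot.goto(F(.06,.03,.30),RY); robot.dwell(.2)
p,d,cc=grab("wrist"); save(p,"w3.png"); P=cloud(d,cc); Q=(P-O)@RF
m=(Q[...,2]>.128)&(Q[...,2]<.14)&(d>0)&(abs(Q[...,0]+.03)<.02)&(Q[...,1]>.07)&(Q[...,1]<.15)
print("knob local",Q[m].mean(0),m.sum(),robot.read_t())
E
```

```text
f0 [-0.63  0.07 -0.07] [ 0.49904461 -0.11609036  0.11561286]
0.055 [1.1 0.4 0.1]
0.058 [0.5 0.5 1.1]
0.061 [ 0.7  0.5 -0.1]
0.064 [ 1.2 -0.2 -0.4]
0.067 [0.4 0.9 0.1]
0.07 [ 1.4  0.1 -0.3]
0.073 [ 0.6 -0.3  0.3]
0.076 [-0.2 -1.  -0.6]
0.079 [ 0.8 -1.7 -0.1]
0.082 [-0.1 -0.5 -0.5]
0.085 [ 1.3 -0.7  0.3]
0.088 [-0.1 -0.4  0.1]
0.091 [ 0.7 -0.8  0.8]
0.094 [ 1.  -0.3 -0.4]
0.097 [ 1.  -1.5  0.2]
0.1 [ 1.1 -9.8 -0.3]
0.103 [  4.7 -24.5  -1.2]
0.07600000000000001
knob local [-0.03050146  0.1220054   0.13448994] 248 14.775
```

The bolt is back against its stop (25 N at the end, knob moved about 25 mm). Next is the gate bar.

```bash
cat >> h.py <<'E'
def bar(th,dz=0): return F(.112-.207*np.cos(th),-.035,.092+.207*np.sin(th)+dz)
E
python3 - <<'E'
from h import *
# tool y along fixture x
best=None
for s in(1,-1):
    R=RF@np.array([[0,s,0],[s,0,0],[0,0,-1.]])
    R=RF@np.column_stack([[0,s,0],[s,0,0],[0,0,-1]])
    q=robot.ik(bar(0,.10),R); q2=robot.ik(bar(1.73,-.015),R); print(s,np.linalg.det(R),q,q2)
    if q is not None and q2 is not None and (best is None or abs(q[5])<best[0]): best=(abs(q[5]),R)
R=best[1]; np.save("Rbar",R)
robot.move_gripper(.32)
robot.goto(bar(0,.10),R); robot.dwell(.2); f0=np.array(robot.read_force())
robot.servo_line(bar(0,-.015),speed=.08); print("down f",(robot.read_force()-f0).round(1))
robot.move_gripper(0); robot.dwell(.2); f=robot.read_force()-f0
print("grip",robot.read_grip_width(),robot.read_finger_force(),f.round(1),robot.read_t())
E
```

```text
1 0.9999999999999998 None None
-1 0.9999999999999998 [ -1.37818465   3.27918499 -26.37520181   0.         -60.3456132
   0.63333952] [ -1.15374691  21.78107562   9.57381573   0.         -77.79274011
   0.40890178]
down f [1.6 0.2 0.7]
grip 0.12408844321392441 30.000917315483093 [-2.3  1.3  7. ] 19.4
```

Run:
```python
from h import *
f0=np.array(robot.read_force())
for th in np.linspace(0,1.73,15)[1:]:
    robot.servo_line(bar(th,-.015),speed=.12)
    f=np.array(robot.read_force()); print(round(th,2),f.round(1),round(robot.read_grip_width(),3))
    if np.linalg.norm(f)>60: print("HIGH");break
robot.dwell(.2);print(robot.read_force().round(1) if hasattr(robot.read_force(),'round') else robot.read_force(),robot.read_t())
```

```text
0.12 [-2.4 -1.8 -2.4] 0.126
0.25 [-4.8 -0.3 -1.8] 0.124
0.37 [-7.3 -0.3 -0.7] 0.123
0.49 [-10.2   1.1   2.1] 0.127
0.62 [-14.1   0.9   6.5] 0.126
0.74 [-18.5   3.7  13.6] 0.127
0.86 [-21.    6.   21.6] 0.125
0.99 [-17.2   6.1  22.9] 0.129
1.11 [-11.9   4.1  18.7] 0.124
1.24 [-6.7  2.  13.8] 0.13
1.36 [-3.9  1.   9.1] 0.124
1.48 [-1.1  0.6  5.2] 0.129
1.61 [-0.1 -0.6  4.9] 0.124
1.73 [ 0.3 -1.1  5.8] 0.129
[ 1.5 -1.7  5.7] 24.7333
```

Run:
```python
from h import *
robot.move_gripper(.3); robot.dwell(.2)
robot.servo_line(bar(1.73,.07),speed=.12)
robot.servo_line(F(.03,-.035,.365),speed=.2)
robot.goto(F(.02,-.035,.36),RY); robot.move_gripper(1.0); robot.dwell(.2)
p,d,cc=grab("wrist"); save(p,"w4.png"); np.savez("w4",p=p,d=d,f=cc[0],cx=cc[1],cy=cc[2],M=cc[3]); P=cloud(d,cc); Q=(P-O)@RF; v,u=np.mgrid[:420,:560]
hsv=cv2.cvtColor(p,cv2.COLOR_RGB2HSV)
near=(abs(Q[...,0]-.03)<.09)&(abs(Q[...,1]+.035)<.11)&(d>0)
def r(nm,m):
    q=Q[m]; 
    if len(q)<20: print(nm,len(q));return
    (a,b,g)=cv2.minAreaRect((q[:,:2]*1000).astype(np.float32)); print(nm,len(q),np.round(a,1),np.round(b,1),round(g,2),"median z",np.median(q[:,2]).round(4),u[m].min(),u[m].max(),v[m].min(),v[m].max())
r("green",near&(hsv[...,0]>45)&(hsv[...,0]<90)&(hsv[...,1]>90)&(Q[...,2]>.035)&(Q[...,2]<.05))
r("board z",near&(abs(Q[...,2]-.0435)<.0035))
r("sink",near&(abs(Q[...,2]-.073)<.003)&(abs(Q[...,1]+.035)<.025)&(abs(Q[...,0]-.03)<.035))
print(robot.read_t())
```

```text
green 1879 [  0.9 -36.4] [ 69.9 120.2] 0.01 median z 0.0429 245 321 131 175
board z 2678 [  0.1 -35.8] [145.4  89.2] 89.99 median z 0.043 237 331 124 181
sink 559 [ 30.6 -35.1] [68.7 48. ] 0.06 median z 0.0742 269 300 153 198
29.825
```

View pics/w4.png

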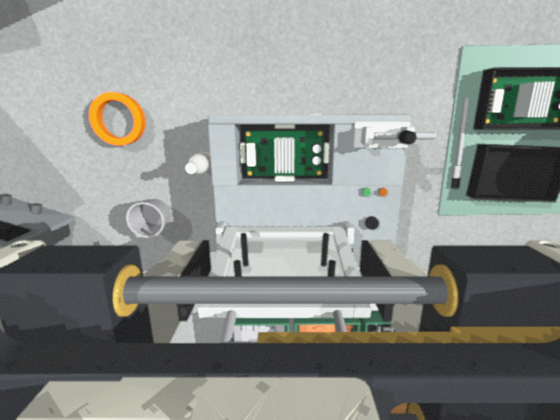

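The gate stands open. The board is in the nest at px (285,155), measuring 70 × 120 mm, centred within 1 mm of local (0,-35). The sink is at cols 274–295. Next I'll grip and lift.

Run:
```python
from h import *
s=np.load("w4.npz");p=s["p"];cc=(s["f"],s["cx"],s["cy"],s["M"])
hsv=cv2.cvtColor(p,cv2.COLOR_RGB2HSV); v,u=np.mgrid[:420,:560]
Q=(cloud(s["d"],cc)-O)@RF
m=(abs(Q[...,2]-.073)<.004)&(abs(Q[...,0])<.03)&(abs(Q[...,1]+.035)<.022)
(a,b,g)=cv2.minAreaRect((Q[m][:,:2]*1000).astype(np.float32)); print("sink",a,b,g,m.sum())
assert abs(a[0])<4 and abs(a[1]+35.5)<4
x,y=.0007,(a[1]/1000-.036)/2
robot.move_gripper(.41)
robot.goto(F(x,y,.20),RY); robot.dwell(.1); f0=np.array(robot.read_force())
robot.servo_line(F(x,y,.09),speed=.15); robot.servo_line(F(x,y,.051),speed=.05)
print("down",(robot.read_force()-f0).round(1))
robot.move_gripper(0); robot.dwell(.2)
print("grip",robot.read_grip_width()*88,robot.read_finger_force(),(robot.read_force()-f0).round(1))
if 24<robot.read_grip_width()*88<32:
    robot.servo_line(F(x,y,.095),speed=.05)
    print("lift",(robot.read_force()-f0).round(1),robot.read_grip_width()*88)
print(robot.read_t())
```

```text
sink (0.5297317504882812, -37.08329772949219) (49.51408004760742, 26.663015365600586) 0.37882012128829956 295
down [-0.7 -0.1 -0.4]
grip 27.943214494416427 29.986940324306488 [-1.1  0.7  3.6]
lift [-0.6 -0.7 -1.9] 28.1242639429596
34.975
```

Run:
```python
from h import *
T=np.array([.5698,.1924,0]); RT=rz(-.056)@DN
robot.servo_line(F(-.07,-.036,.19),speed=.12)
robot.goto([.5698,.07,.20],RT)
robot.dwell(.3)
p,d,cc=grab("wrist"); save(p,"w5.png"); P=cloud(d,cc); v,u=np.mgrid[:420,:560]
print("t",robot.read_t(),robot.read_position())
m=(abs(P[...,2]-.029)<.003)&(P[...,0]>.50)&(P[...,0]<.64)&(P[...,1]>.09)&(P[...,1]<.28)
q=(P[m][:,:2]*1000).astype(np.float32); print("rim",cv2.minAreaRect(q),len(q))
g=cv2.cvtColor(p,cv2.COLOR_RGB2HSV)
m=(g[...,0]>45)&(g[...,0]<90)&(g[...,1]>90)&(P[...,2]>.16)&(P[...,2]<.21)
q=(P[m][:,:2]*1000).astype(np.float32); print("held",cv2.minAreaRect(q),len(q),np.median(P[m][:,2]))
```

```text
t 37.5917 [0.56977711 0.0692602  0.20016156]
rim ((569.6137084960938, 192.5056915283203), (142.47451782226562, 91.658447265625), 86.74369812011719) 1263
held ((551.080810546875, 70.61540222167969), (120.01408386230469, 33.873069763183594), 86.81244659423828) 6652 0.1916563388799624
```

View pics/w5.png

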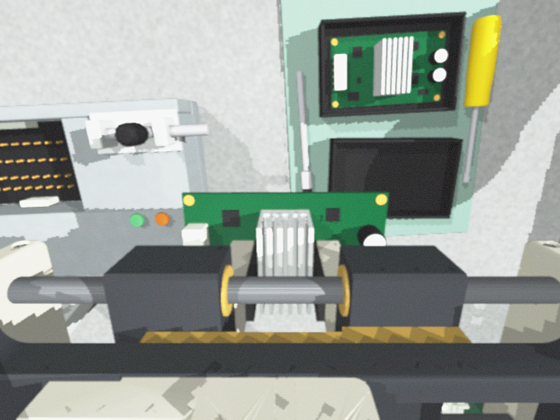

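The held board at px (287,220) is square with the tray, with its centre about 1 mm from the TCP. The tray is confirmed at (0.5696, 0.1925). I'll set it down.

Run:
```python
from h import *
RT=rz(-.057)@DN; x,y=.5698,.1914
robot.servo_line([x,y,.20],ori=RT,speed=.12); robot.servo_line([x,y,.06],speed=.12)
robot.dwell(.3); f0=np.array(robot.read_force())
robot.servo_line([x,y,.023],speed=.04); z=.023
while z>.0155:
    z-=.001; robot.servo_line([x,y,z],speed=.02); robot.dwell(.05)
    f=robot.read_force()-f0; print(round(z,4),f.round(1))
    if f[2]>3: break
robot.move_gripper(.41); robot.dwell(.2); print("open",robot.read_grip_width()*88,(robot.read_force()-f0).round(1))
robot.servo_line([x,y,.10],speed=.06); robot.servo_line([x,y,.25],speed=.15)
robot.goto([.66,.10,.36],DN); robot.dwell(.2)
p,d,cc=grab("wrist"); save(p,"w6.png"); P=cloud(d,cc)
g=cv2.cvtColor(p,cv2.COLOR_RGB2HSV)
m=(g[...,0]>45)&(g[...,0]<90)&(g[...,1]>90)&(abs(P[...,2]-.01)<.006)&(P[...,0]>.52)&(P[...,0]<.63)&(P[...,1]>.11)&(P[...,1]<.27)
q=(P[m][:,:2]*1000).astype(np.float32); print("board",cv2.minAreaRect(q),len(q),np.percentile(P[m][:,2],[5,50,95]))
Q=(P-O)@RF; m=(Q[...,2]>.128)&(Q[...,2]<.14)&(d>0)&(abs(Q[...,0]+.03)<.02)&(Q[...,1]>.07)&(Q[...,1]<.15)
print("knob",Q[m].mean(0) if m.any() else None,robot.read_t())
p,d,c=grab("top");save(p,"top2.png")
```

```text
0.022 [-0.2 -1.2 -0. ]
0.021 [ 0.1 -0.1 -0.8]
0.02 [-0.  -0.2 -0.4]
0.019 [-0.3 -1.  -0.7]
0.018 [-1.8 -1.3  5.7]
open 35.97961525673874 [-0.8 -0.2  1.8]
board ((569.6956176757812, 193.0405731201172), (122.69978332519531, 71.6448974609375), 87.16356658935547) 1846 [0.00836724 0.01001118 0.01166098]
knob [-0.02996043  0.12501861  0.13430048] 47.2083
```

View pics/w6.png

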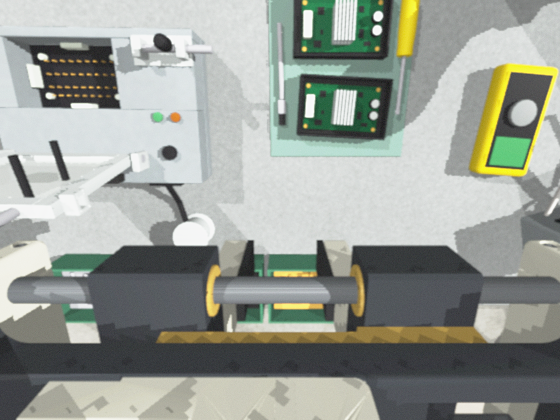

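The board lies flat and centred in the empty tray at px (345,106). The bolt is drawn (knob at (162,43)), the gate stands open at the left, and the robot is clear of everything.

```bash
python3 -c "
from rig import robot
print(robot.job_done(),robot.read_t())"
```

```text
the job is handed in; nothing more can be done
the job is handed in; nothing more can be done
```

The job is handed in at about 47 s of the 67 s limit, but no verdict came back: the bolt is drawn to its stop, the gate is open, and the board lies flat within about 1 mm of the empty tray's middle.

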